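# Set the roll-width gauge with its knurled wheel

### The arm

A 6-joint arm with a two-finger parallel gripper is mounted at the origin on the work surface. World frame = base frame: x ahead of the robot, y to its left, z up, the work surface at z = 0. Lengths are in m, angles in degrees, forces in N, time in s.
With the tool pointing down it reaches from about 0.3 to 0.75 m from the base axis. Payload 8.5 kg.
Tool frame: the origin (TCP) lies at the very end of the fingers, on their centre line; the grasp point (between the pads) lies 19 mm behind it (env.pinch_z is the distance from the TCP to the grasp point, in m); z points along the fingers, y is the line along which they close (so a half turn about z gives the same grasp; the last joint's range is limited). The gripper opens to 85 mm and grips with 20 to 120 N. Pads are 22 mm wide; open, the fingers measure 114 mm over their backs; the gripper's body (76 mm by 85 mm) begins 54 mm behind the grasp point. The pads swing forward as they close: fully open they stand 13 mm farther back than shut.
Start: joints at [52.523, 21.807, 74.336, -0, 83.858, -12.336], TCP at [0.234, 0.498, 0.231] pointing down, gripper open.
Joint ranges: [-178.18, 178.18], [-50.72, 133.34], [12.68, 142.11], [-81.47, 261.47], [9.98, 163.14], [-165.26, 165.26]. Speed limits (degrees/s): [136.94, 136.94, 180, 180, 180, 180].

### API

Orientations are given as a 3x3 rotation matrix whose columns are the frame's x, y, z axes.
In Python, from rig import env, viewer gives the robot as it stands.
- The arm moves only by the tool drive_tool, never from a script. Its argument "series" is a list of rows, each a list of 3 entries, a list of its own where there are three numbers: the shift along the tool's x, y, z in m, then the turn about the tool's z in degrees, then the finger opening in m, from 0 to 0.0854. A call has 1 to 20 rows; each row is the pose to reach, as a shift and turn from the pose commanded when the call began, along the tool's axes at that moment; what a row does not reach only later rows make up. A row lasts 1/10 s, in which the tool goes at most 50 mm and 8.59 degrees, less where a joint would pass 70% of its speed; a pose out of reach is approached as far as the arm can. A call with a gripper value outside its range is refused whole. The fingers move at their own pace and stop on an object; "newtons" is the grip in N (left out, the last holds). Time passes only in rows, so rows that repeat a pose let the fingers close. It gives the time, the measured TCP pose, the force, the opening and the grip force at its end, in the units of the state.
- env.observe(): the state, without advancing time (a new reading comes with each control period).
- viewer.get_image(name): name is "side" or "top" or "wrist"; returns a dict with "img" (420x560x3 uint8, red, green, blue), "depth" (420x560 float32, m along the optical axis (not along the pixel's ray), 0 where there is no reading), "camera_matrix" (3x3 intrinsics, pixels), "rvec" (rotation vector, rad) and "tvec" (3), from world to camera coordinates, as OpenCV has them. Camera axes: x right, y down, z forward; pixel columns grow to the right and rows downward; lengths in m; the calibration is good to about 2 mm. The wrist camera is an equidistant fisheye: a pixel r from the principal point sees the ray r / f radians off the axis. A picture is of the moment at which its call begins.
- env.close_job(): hands the job in; it is judged then, once.
The state is a dict: "time_s": time; "q": joint angles; "qvel": joint speeds; "joint_efforts": joint torques, N m; "position": TCP position; "tool_rot": TCP orientation; "ft_force": force on the tool from outside, world axes, zero at the start; "wrist_torque": the same for the moment, N m; "grip_width": finger opening in m; "gripper_force": force on a finger pad.
Only numpy, scipy, OpenCV 4.12 (cv2) and the standard library are available. Lean on these libraries where they do the work, as an engineer would, in place of code of your own. Each camera call takes 0.05 s, during which the arm holds its last target. There are 200 camera calls.

### The job

Set the roll-width gauge on the bench: with a fingertip, roll its knurled wheel until the sliding jaw has closed towards the fixed anvil as far as the gauge mark, so that the jaw's pointer blade stands end to end in line with the blade of the mark. Move the jaw only by rolling the wheel: do not push the jaw itself, lift nothing, and leave the other things on and around the gauge where they are. Finish with the hand clear and the jaw left at the mark.

Things in the scene. Friction and masses are not known exactly. Their poses are not given: they have to be found in the camera images.
- gauge: Fixed grey bed 300 x 170 mm, 12 mm thick. Origin on the bench under the long middle line of the bed, 10 mm from its centre towards the wheel; z up. x runs along the bed from the wheel (x = -85 mm) past the sliding jaw (face at x = 0 to 58 mm) to the fixed anvil (a dark upright plate 80 mm wide, x = 138 to 152 mm, up to z = 67 mm). y is along the wheel's axle; pointer and mark are on the -y side, roughly away from the robot
- wheel_top (a point): Topmost point of the knurled wheel at rest, 76 mm above the bench and fixed to the gauge (it does not turn with the wheel); axes as the gauge's. To close the gap, press down here and drag along the gauge's +x, towards jaw and anvil; lift, go back and repeat. Dragging towards -x opens it. The two grey cheeks beside the wheel (at y = +-16 to +-22 mm) reach 62 mm above the bench
- wheel: Knurled metal thumb wheel on a level axle along the gauge's y, 52 mm across and 24 mm wide, ridges 6.5 mm apart. Origin at its centre, 50 mm above the bench; turns with the wheel. It rolls with light friction (about 1.5 N at the rim), stays where it is left, and does not give when pressed (5 to 15 N of pressing is plenty). One radian of turn moves the jaw 12 mm, so 10 mm of rim travel moves it about 4.7 mm, if the finger does not slip
- jaw: Sliding jaw, a dark upright plate 60 mm wide, 14 mm thick, its top 68 mm above the bench, on a low carriage with a rack bar reaching to the wheel's housing. Origin at the foot of its face that looks to the anvil, 12 mm above the bench; axes as the gauge's. It moves along the gauge's x, driven by the wheel, with stops 58 mm apart; at the start it stands within 7 mm of its wide-open stop. Not to be touched
- jaw_pointer (a point): Outer end, on the thickness centre line, of the jaw's pointer: a small metal blade 6 mm thick and 10 mm high sticking out 31 mm sideways from the jaw (gauge -y), 46 mm above the bench
- mark: The gauge mark: a metal block 16 x 16 mm, 40 mm high, with a dark screw on top, clamped on the scale strip at the bed's -y edge, with a blade 6 mm thick facing the jaw's pointer. Origin at the foot of the block, in the blade's middle plane, 12 mm above the bench; axes as the gauge's. It does not move in a run, but is clamped at another place each time, 11 to 47 mm nearer the anvil than the jaw's pointer at the start
- mark_tip (a point): Tip of the mark's blade, on its thickness centre line, 46 mm above the bench. When set, the jaw's pointer stands at the same gauge x as this point, 1.5 mm from it in y
- sample_roll: Bystander, leave alone: small ring-shaped roll, 40 mm across, 19 mm high, lying on the gauge's bed between jaw and anvil. Origin at the centre of its underside
- tape_roll: Bystander, leave alone: roll of silver tape lying flat, 104 mm across, 48 mm high. Origin at the centre of its underside
- black_collar: Bystander, leave alone: black plastic collar, 84 mm across, 30 mm high. Origin at the centre of its underside
- tin: Bystander, leave alone: dark tin, 66 mm across, 85 mm high. Origin at the centre of its underside
- glue_bottle: Bystander, leave alone: white bottle, 44 mm across, 120 mm high. Origin at the centre of its underside
- cap: Bystander, leave alone: black plastic cap, a disc 60 mm across, 16 mm high. Origin at the centre of its underside
- screwdriver: Bystander, leave alone: screwdriver lying on the bench. Origin within it

How it is judged (in metres and radians):
On the way:
1. a fingertip rolls the wheel and the jaw closes (contact force between the fingers and wheel above 0.5 N and distance of jaw from where it was at the start of the episode above 0.005 m).
At the end, for the whole second after the job is handed in: The jaw's pointer blade is in line with the mark's blade to within 3 mm along the gauge, the jaw is at rest, and the other things stand where they were (x of jaw_pointer in the frame of mark between -0.003 and 0.003 m and linear speed of jaw below 0.002 m/s); the robot touches nothing.
It fails at once if the jaw itself is pushed (contact force between the arm and jaw above 1.5 N).
It fails at once if the jaw itself is pushed by a finger (contact force between the fingers and jaw above 1.5 N).
It fails at once if one of the loose things around the gauge is moved or lifted (more than 15 mm) (distance of any of sample_roll, tape_roll, black_collar, tin, glue_bottle, cap, screwdriver from where it was at the start of the episode above 0.015 m).
It also fails if it takes over 64 s, if anything falls off the work surface, if the arm or the gripper's body presses on something with over 40 N, if the wrist force passes 120 N, or if a joint passes its speed limit or range.

## Working session

There is one attempt and no reset: what is moved stays moved. The work goes in short steps, Python scripts to look and compute and a tool call to move; the robot and the scene stay as the last step left them, time stands still between calls to the robot, and variables do not carry over. Pictures are saved under pics/ and viewed, at most 10 in all, crops included, and the job is handed in when it is done.

Besides the shell and the picture viewer there is one more tool, called after "Request:" as a command line: name --argument value ..., lists and objects as JSON in quotes. drive_tool: Moves the arm, as the interface text tells. Its arguments: {"type":"object","properties":{"series":{"type":"array"},"newtons":{"type":"number"}},"required":["series"]}

```bash
mkdir -p pics
cat > h.py <<'E'
import numpy as np, cv2
from rig import env, viewer
def grab(n):
    d=viewer.get_image(n); d['R']=cv2.Rodrigues(np.array(d['rvec'],float))[0]; d['t']=np.array(d['tvec'],float).ravel(); d['K']=np.array(d['camera_matrix']); return d
def save(d,p): cv2.imwrite(p,cv2.cvtColor(d['img'],cv2.COLOR_RGB2BGR))
def world(d,u,v,z=None):
    K=d['K'];r=np.array([(u-K[0,2])/K[0,0],(v-K[1,2])/K[1,1],1.])
    if z is None: return d['R'].T@(r*d['depth'][int(v),int(u)]-d['t'])
    c=-d['R'].T@d['t'];w=d['R'].T@r
    return c+w*(z-c[2])/w[2]
E
python3 - <<'E'
from h import *
for n in('side','top'):
    d=grab(n);save(d,f'pics/{n}0.png');np.savez(f'{n}0.npz',**{k:d[k] for k in('img','depth','R','t','K')})
    print(n,-d['R'].T@d['t'],d['R'][2])
s=env.observe();print(s['time_s'],s['position'],s['tool_rot'],s['ft_force'],s['grip_width'])
E
```

```text
side [ 0.18249402 -0.69498738  0.68480361] [ 0.38796229  0.71372315 -0.58316767]
top [0.42293088 0.05204453 1.05892867] [ 0.13406576  0.02472079 -0.99066405]
0.1 [0.23349869 0.49766611 0.2307684 ] [[-9.05254768e-01  4.24868364e-01 -8.23919557e-04]
 [ 4.24869063e-01  9.05254181e-01 -1.07068404e-03]
 [ 2.90956848e-04 -1.31929976e-03 -9.99999087e-01]] [ 0.58074562 -0.69484931 -0.14810143] 0.0853844407677257
```

View pics/top0.png

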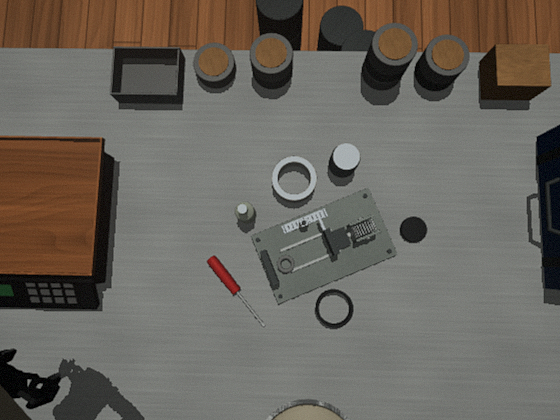

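View pics/side0.png

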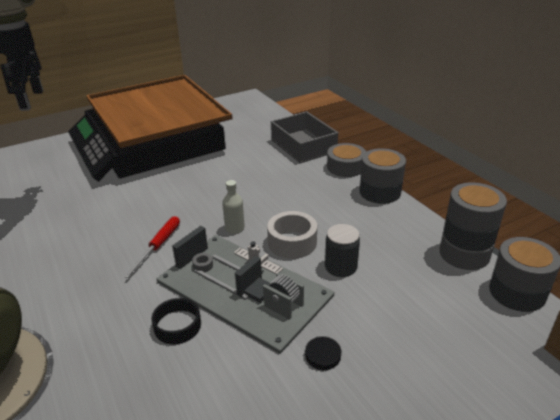

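The top view shows the gauge with its wheel near (363,231), jaw at (335,240), anvil at (268,270) and pointer/mark near (305-322,224). In the side view the wheel is near (288,288) and the mark at (254,252). I'll enlarge both and fit the bed outline.

Run:
```python
from h import *
for n,(x0,y0,w,h) in {'top':(240,180,160,120),'side':(150,225,190,120)}.items():
    d=dict(np.load(f'{n}0.npz'));c=d['img'][y0:y0+h,x0:x0+w]
    c=cv2.resize(c,None,fx=4,fy=4,interpolation=cv2.INTER_CUBIC); c=np.clip(c*1.6,0,255).astype('uint8')
    cv2.imwrite(f'pics/{n}_c.png',c[...,::-1])
d=dict(np.load('top0.npz'))
v,u=np.mgrid[0:420,0:560];K=d['K'];r=np.stack([(u-K[0,2])/K[0,0],(v-K[1,2])/K[1,1],np.ones_like(u)],-1)
P=(r*d['depth'][...,None]-d['t'])@d['R']
m=((P[...,2]>.007)&(d['depth']>0)).astype('uint8');m[:175]=0;m[315:]=0;m[:,:235]=0;m[:,410:]=0
m=cv2.morphologyEx(m,cv2.MORPH_OPEN,np.ones((5,5)))
n,l,st,_=cv2.connectedComponentsWithStats(m);k=l[229,362]
print(st)
g=(l==k)
pts=P[g];z=pts[:,2];print('bed z',np.median(z[(z<.02)]))
bed=np.float32(pts[z<.02][:,:2]*1000)
print(cv2.minAreaRect(bed))
print(cv2.boxPoints(cv2.minAreaRect(bed)))
w=P[215:245,345:385].reshape(-1,3);w=w[w[:,2]>.066];print('wheel top',len(w),w.mean(0),w[:,2].max())
```

```text
[[     0      0    560    420 224966]
 [   272    175     45     27    496]
 [   254    189    143    113   9246]
 [   236    202     20     21    340]
 [   401    219      9     20    152]]
bed z 0.01180802385880898
((469.60015869140625, -30.797607421875), (170.014892578125, 300.0151062011719), 23.463451385498047)
[[ 331.894     72.95955]
 [ 451.3492  -202.24858]
 [ 607.3063  -134.55476]
 [ 487.8511   140.65337]]
wheel top 192 [ 0.50449902 -0.11200594  0.09731285] 1.0589286743035113
```

View pics/top_c.png

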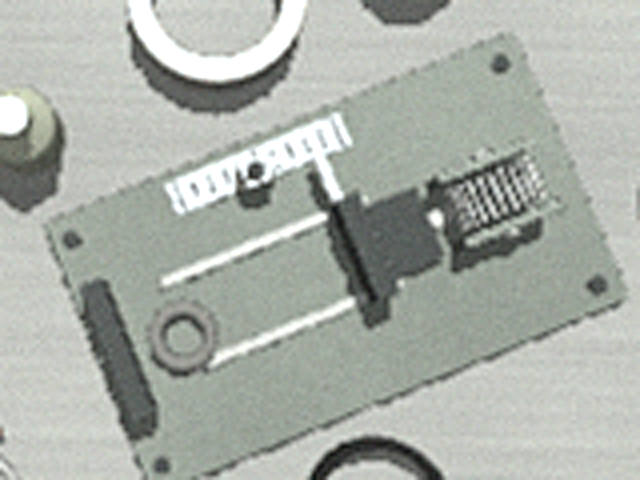

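View pics/side_c.png

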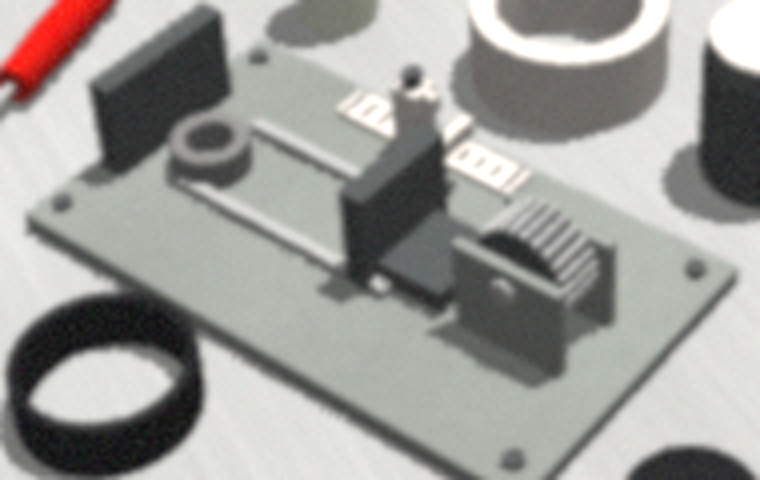

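```bash
cat >> h.py <<'E'
gx=np.array([-.3982,.9173,0]);gy=np.array([-.9173,-.3982,0]);O=np.array([.4736,-.0400,0])
def G(p): return np.array([(p-O)@gx,(p-O)@gy,p[2]])*1000
E
python3 - <<'E'
from h import *
d=dict(np.load('top0.npz'))
for nm,cu,cv,z in [('screw',257,171,.054),('ptip',318,152,.051),('proot',338,198,.051),('jawtop',360,245,.068),('wheel',500,195,.074),('anvil',118,357,.067),('bolt',501,64,.014)]:
    print(nm,G(world(d,240+cu/4,180+cv/4,z)).round(1))
d=dict(np.load('side0.npz'))
for nm,cu,cv,z in [('screw',412,73,.056),('wheel',545,225,.075)]:
    print('s',nm,G(world(d,150+cu/4,225+cv/4,z)).round(1))
E
```

```text
screw [ 35.9 -60.7  54. ]
ptip [ -0.3 -57.8  51. ]
proot [ -0.5 -29.6  51. ]
jawtop [ 0.2 -0.4 68. ]
wheel [-80.9   3.5  74. ]
anvil [146.8   5.8  67. ]
bolt [-123.8  -67.3   14. ]
s screw [ 37.2 -66.1  56. ]
s wheel [-91.3  -0.   75. ]
```

Request:
drive_tool --series '[[[-0.04,-0.035,0],5,0],[[-0.08,-0.07,0],10,0],[[-0.12,-0.105,0],15,0],[[-0.16,-0.14,0],20,0],[[-0.2,-0.175,0],25,0],[[-0.24,-0.21,0],30,0],[[-0.28,-0.245,0],35,0],[[-0.32,-0.28,0],41.4,0],[[-0.36,-0.315,0],41.4,0],[[-0.4,-0.35,0],41.4,0],[[-0.44,-0.38,0],41.4,0],[[-0.48,-0.415,0],41.4,0],[[-0.51,-0.441,0],41.4,0],[[-0.51,-0.441,0],41.4,0],[[-0.51,-0.441,0],41.4,0],[[-0.51,-0.441,0],41.4,0],[[-0.51,-0.441,0],41.4,0]]' --newtons 40

```text
time_s: 1.8
position: [0.5075, -0.1169, 0.2313]
tool_rot: [[-0.399, 0.917, -0.0], [0.917, 0.399, 0.0], [0.0, -0.0, -1.0]]
ft_force: [0.3, 0.4, 0.5]
grip_width: -0.0001
gripper_force: 0.0
```

Run:
```python
from h import *
d=grab('wrist');save(d,'pics/w1.png');print(d['K'],-d['R'].T@d['t'],d['R'])
```

```text
[[325.1922621    0.         280.74355967]
 [  0.         325.1922621  209.54525986]
 [  0.           0.           1.        ]] [ 0.47433022 -0.04479413  0.37451637] [[ 9.17318204e-01  3.98154552e-01  5.15226567e-04]
 [ 3.78405345e-01 -8.72218548e-01  3.09909987e-01]
 [ 1.23841462e-01 -2.84091108e-01 -9.50765762e-01]]
```

View pics/w1.png

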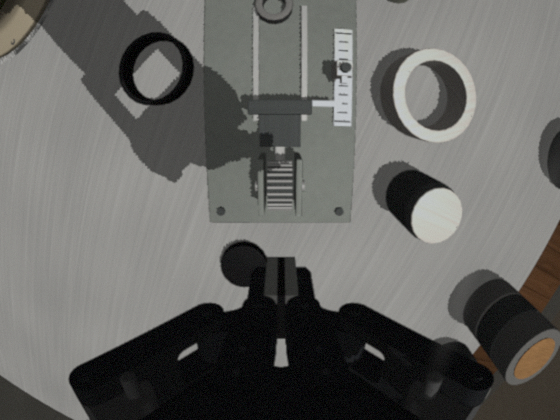

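Looking along the gauge from the wrist: pointer tip at (335,103), mark block/screw at (346,68), wheel at (280,186). The fingers are lined up with the wheel, so I descend to just above it.

Request:
drive_tool --series '[[[-0.012,-0.0005,0.04],0,0],[[-0.012,-0.0005,0.08],0,0],[[-0.012,-0.0005,0.115],0,0],[[-0.012,-0.0005,0.138],0,0],[[-0.012,-0.0005,0.148],0,0],[[-0.012,-0.0005,0.148],0,0],[[-0.012,-0.0005,0.148],0,0]]'

```text
time_s: 2.55
position: [0.5129, -0.1291, 0.0845]
tool_rot: [[-0.399, 0.917, 0.002], [0.917, 0.399, -0.001], [-0.002, 0.001, -1.0]]
ft_force: [-0.4, -0.0, 0.9]
grip_width: 0.0
gripper_force: 0.0
```

Request:
drive_tool --series '[[[0,0,0.002],0,0],[[0,0,0.004],0,0],[[0,0,0.005],0,0],[[0,0,0.006],0,0],[[0,0,0.006],0,0]]'

```text
time_s: 3.05
position: [0.5123, -0.1293, 0.0773]
tool_rot: [[-0.398, 0.917, -0.0], [0.917, 0.398, 0.0], [0.0, -0.0, -1.0]]
ft_force: [-0.6, 0.3, 0.3]
grip_width: 0.0
gripper_force: 0.0
```

Request:
drive_tool --series '[[[0,0,0.001],0,0],[[0,0,0.002],0,0],[[0,0,0.002],0,0],[[0,0,0.002],0,0]]'

```text
time_s: 3.45
position: [0.5123, -0.1292, 0.0753]
tool_rot: [[-0.398, 0.917, -0.0], [0.917, 0.398, 0.0], [0.0, -0.0, -1.0]]
ft_force: [0.5, -0.6, -0.3]
grip_width: 0.0001
gripper_force: 0.0
```

Request:
drive_tool --series '[[[0,0,0.001],0,0],[[0,0,0.001],0,0],[[0,0,0.001],0,0]]'

```text
time_s: 3.75
position: [0.5123, -0.1292, 0.0743]
tool_rot: [[-0.398, 0.917, -0.0], [0.917, 0.398, -0.0], [-0.0, -0.0, -1.0]]
ft_force: [0.4, -0.0, 0.4]
grip_width: 0.0001
gripper_force: 0.0
```

Request:
drive_tool --series '[[[0.004,0,0],0,0],[[0.008,0,0],0,0],[[0.008,0,0],0,0]]'

```text
time_s: 4.05
position: [0.5094, -0.1221, 0.0754]
tool_rot: [[-0.398, 0.917, 0.002], [0.917, 0.398, -0.002], [-0.002, 0.001, -1.0]]
ft_force: [-1.8, 0.0, 8.2]
grip_width: 0.0002
gripper_force: 4.2
```

Request:
drive_tool --series '[[[0.004,0,0],0,0],[[0.008,0,0],0,0],[[0.012,0,0],0,0],[[0.014,0,0],0,0],[[0.014,0,0],0,0]]'

```text
time_s: 4.55
position: [0.5036, -0.1087, 0.075]
tool_rot: [[-0.398, 0.917, 0.001], [0.917, 0.398, -0.0], [-0.001, 0.001, -1.0]]
ft_force: [-1.2, 0.1, 6.1]
grip_width: -0.0004
gripper_force: 3.3
```

```bash
cat >> h.py <<'E'
def fish(d,u,v,z):
    K=d['K'];x=np.array([(u-K[0,2])/K[0,0],(v-K[1,2])/K[1,1]]);th=np.linalg.norm(x)
    r=np.r_[x/th*np.sin(th),np.cos(th)]
    c=-d['R'].T@d['t'];w=d['R'].T@r
    return c+w*(z-c[2])/w[2]
def unfish(d,p):
    c=d['R']@p+d['t'];th=np.arctan2(np.hypot(c[0],c[1]),c[2]);k=th/np.hypot(c[0],c[1])
    return d['K'][0,0]*k*c[0]+d['K'][0,2],d['K'][1,1]*k*c[1]+d['K'][1,2]
def rect(d,z=.051,x0=-30,x1=80,y0=-85,y1=35,s=5):
    # rectified view of plane z in gauge mm: column = gauge -y, row = gauge -x
    xs=np.arange(x1,x0,-1/s);ys=np.arange(y1,y0,-1/s)
    mu=np.zeros((len(xs),len(ys)),np.float32);mv=mu.copy()
    for i,x in enumerate(xs):
        P=O[:,None]+gx[:,None]*x/1000+gy[:,None]*ys/1000;P[2]=z
        c=d['R']@P+d['t'][:,None];h=np.hypot(c[0],c[1]);k=np.arctan2(h,c[2])/h*d['K'][0,0]
        mu[i]=k*c[0]+d['K'][0,2];mv[i]=k*c[1]+d['K'][1,2]
    im=cv2.remap(d['img'],mu,mv,cv2.INTER_CUBIC)
    return np.clip(im*1.5,0,255).astype('uint8')
E
python3 - <<'E'
from h import *
d=grab('wrist');im=rect(d);cv2.imwrite('pics/r1.png',im[...,::-1]);cv2.imwrite('pics/w2.png',d['img'][...,::-1])
print(im.shape,-d['R'].T@d['t'])
E
```

```text
(550, 600, 3) [ 0.47026453 -0.0364756   0.218082  ]
```

View pics/r1.png

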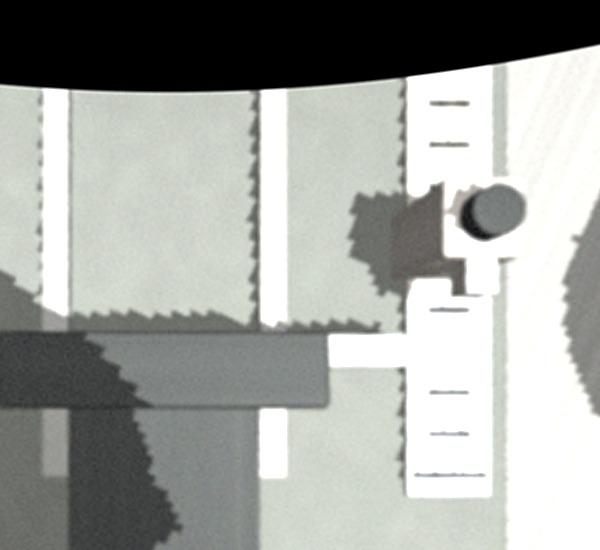

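The rectified view (5 px/mm, plane z=51 mm) shows the pointer at rows 332–367 (x≈10 mm) and the mark block around row 220 (x≈36 mm). The jaw moved ~10 mm per stroke and ~26 mm remains, so I'll make two more full strokes.

Request:
drive_tool --series '[[[0,0,-0.01],0,0],[[-0.011,0,-0.01],0,0],[[-0.022,0,-0.01],0,0],[[-0.022,0,-0.004],0,0],[[-0.022,0,0],0,0],[[-0.022,0,0],0,0],[[-0.018,0,0],0,0],[[-0.014,0,0],0,0],[[-0.01,0,0],0,0],[[-0.006,0,0],0,0],[[-0.002,0,0],0,0],[[0,0,0],0,0],[[0,0,0],0,0]]'

```text
time_s: 5.9
position: [0.5039, -0.1093, 0.0753]
tool_rot: [[-0.398, 0.917, 0.002], [0.917, 0.398, -0.002], [-0.002, 0.001, -1.0]]
ft_force: [-2.6, -1.0, 13.0]
grip_width: 0.0003
gripper_force: 7.1
```

Request:
drive_tool --series '[[[0,0,-0.01],0,0],[[-0.011,0,-0.01],0,0],[[-0.022,0,-0.01],0,0],[[-0.022,0,-0.004],0,0],[[-0.022,0,0],0,0],[[-0.022,0,0],0,0],[[-0.018,0,0],0,0],[[-0.014,0,0],0,0],[[-0.01,0,0],0,0],[[-0.006,0,0],0,0],[[-0.002,0,0],0,0],[[0,0,0],0,0],[[0,0,0],0,0]]'

```text
time_s: 7.2
position: [0.5039, -0.109, 0.0751]
tool_rot: [[-0.398, 0.917, 0.002], [0.917, 0.398, -0.001], [-0.002, 0.001, -1.0]]
ft_force: [-1.9, 1.0, 13.0]
grip_width: 0.0001
gripper_force: 6.7
```

Run:
```python
from h import *
d=grab('wrist');im=rect(d,x0=0,x1=60,y0=-85,y1=-15,s=8)
im=(im/1.5*0.95).astype('uint8');cv2.imwrite('pics/r2.png',im[...,::-1])
```

```text
(no output)
```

View pics/r2.png

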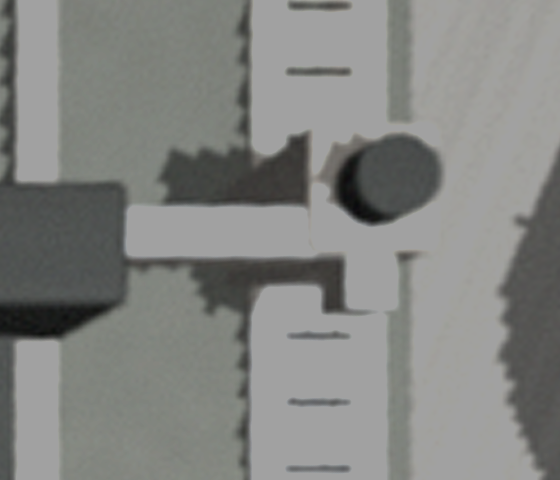

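The pointer (rows 205–259) nearly meets the white mark block (cols 313–440, rows 125–252), but the white parts merge. Depth will separate the blade from the block and strip.

```bash
cat >> h.py <<'E'
def cloud(d):
    v,u=np.mgrid[0:420,0:560];x=(u-d['K'][0,2])/d['K'][0,0];y=(v-d['K'][1,2])/d['K'][1,1];th=np.hypot(x,y)+1e-9
    k=np.tan(np.minimum(th,1.4))/th
    P=(np.stack([x*k,y*k,np.ones_like(x)],-1)*d['depth'][...,None]-d['t'])@d['R']
    q=P-O;return np.stack([q@gx,q@gy,P[...,2]],-1)*1000
E
python3 - <<'E'
from h import *
d=grab('wrist');Q=cloud(d);np.save('Q2.npy',Q)
a=Q.reshape(-1,3);a=a[d['depth'].ravel()>0]
# height map, 2 mm cells, rows x descending, cols y
print('y   ',*[f'{y:4d}' for y in range(-24,-84,-2)])
for x in range(50,10,-2):
    row=[]
    for y in range(-24,-84,-2):
        s=a[(abs(a[:,0]-x)<1)&(abs(a[:,1]-y)<1)&(a[:,2]<90)];row.append(f'{int(s[:,2].max()):4d}' if len(s) else '   .')
    print(f'{x:4d}',*row)
E
```

```text
y     -24  -26  -28  -30  -32  -34  -36  -38  -40  -42  -44  -46  -48  -50  -52  -54  -56  -58  -60  -62  -64  -66  -68  -70  -72  -74  -76  -78  -80  -82
  50   19   19   13   14   13   13   14   13   13   14   14   12   13   13   13   13   16   17   17   16    .    .    .    .    .    .    .    .    .    .
  48   20   19   13   13   13   13   13   13   13   13   13   13   13   13   13   14   16   16   15    .    .    .    .    .    .    .    .    .    .    .
  46   19   19   14   13   13   14   13   13   13   13   13   13   12   13   13   13   15    .    .    .    .    .    .    .    .    .    .    .    .    .
  44   19   19   12   13    .   13    .   13   15   13   13   14   13   14   44   52   53   52   53   53   53   53   53   52    .    .    .    .    .    .
  42    .    .    .    .    .    .    .   13   14   14   14   14   13   14   52   53   53   53   60   60    .    .   53    .    .    .    .    .    .    .
  40    .    .    .    .    .    .    .    .    .   13    .    .    .   13   51   54   59   61   62   61   61   59    .    .    .    .    .    .    .    .
  38    .    . 
[... 1454 characters left out ...]
   14   13   16   16   16   17   16   17   16   17   18   16   16   13   13   11
  18   19   20   13   13   13   13   13   13   13   13   13   12   13   13   14   14   16   16   17   16   16   17   16   16   16   16   16   13   14   12
  16   19   19   13   13   13   13   14   13   13   13   13   13   13   12   14   13   16   16   16   16   16   16   16   16   15   16   16   14   13   13
  14   19   19   13   14   13   13   13   12   14   13   13   13   13   13   12   14   15   17   17   16   16   15   16   17   16   16   16   13   13   12
  12   19   20   13   13   13   14   13   14   13   13   13   12   14   13   13   13   16   16   16   16   16   16   16   16   17   16   16   13   14   12
```

The depth shows the pointer (x≈27–34) and a block (x≈28–44, y≈−53…−70), plus a small prong at x≈21–28. That isn't clear enough, so I lift and look from directly above the mark.

Request:
drive_tool --series '[[[0,0,-0.025],0,0],[[0,0,-0.05],0,0],[[0.016,0.025,-0.05],0,0],[[0.032,0.052,-0.05],0,0],[[0.032,0.052,-0.05],0,0],[[0.032,0.052,-0.05],0,0],[[0.032,0.052,-0.05],0,0]]'

```text
time_s: 8.0
position: [0.5379, -0.0594, 0.1238]
tool_rot: [[-0.398, 0.917, -0.001], [0.917, 0.398, 0.0], [0.001, -0.001, -1.0]]
ft_force: [-0.1, 0.3, -0.8]
grip_width: 0.0003
gripper_force: 0.0
```

Run:
```python
from h import *
d=grab('wrist');c=-d['R'].T@d['t'];print('cam',G(c).round(1))
im=rect(d,x0=5,x1=65,y0=-90,y1=-20,s=6)
g=cv2.cvtColor(d['img'],cv2.COLOR_RGB2GRAY);print(np.percentile(g,[50,90,99,100]))
im=(im/1.5).astype('float');im=(np.clip((im-40)/215,0,1)**1.5*255).astype('uint8')
s=grab('side');cr=cv2.resize(s['img'][230:300,210:310],None,fx=5.142,fy=5.142,interpolation=cv2.INTER_CUBIC)[:360]
cv2.imwrite('pics/r3.png',np.hstack([im,cr[:,:380]])[...,::-1]);print(im.shape)
np.savez('w3.npz',**{k:d[k] for k in('img','depth','R','t','K')})
a=cloud(d).reshape(-1,3);a=a[d['depth'].ravel()>0]
print('y   ',*[f'{y:3d}' for y in range(-24,-90,-2)])
for x in range(50,16,-2):
    row=[]
    for y in range(-24,-90,-2):
        q=a[(abs(a[:,0]-x)<1)&(abs(a[:,1]-y)<1)&(a[:,2]<90)];row.append(f'{int(np.median(q[:,2])):3d}' if len(q) else '  .')
    print(f'{x:4d}',*row)
```

```text
cam [ 36.  -49.8 267. ]
[132. 169. 222. 226.]
(360, 420, 3)
y    -24 -26 -28 -30 -32 -34 -36 -38 -40 -42 -44 -46 -48 -50 -52 -54 -56 -58 -60 -62 -64 -66 -68 -70 -72 -74 -76 -78 -80 -82 -84 -86 -88
  50  19  18  12  12  12  12  12  12  12  12  13  12  12  12  13  12  12  15  15  15  16  15  15  15  15  15  14  12  12  11   1   0   0
  48  18  18  12  12  12  12  12  12  12  11  13  12  12  12  12  12  12  16  15  15  15  15  15  15  15  15  14  12  12  11   0   0   0
  46  18  18  12  12  12  12  11  12  12  12  12  12  12  12  12  12  13  15  14  16  15  15  15  15  15  15  15  12  12  11   0   0   0
  44  18  18  12  11  12  12  12  12  12  12  12  12  12  12  12  52  52  52  52  52  52  52  52   .  16  15  15  12  12  12   0   0   0
  42  19  18  12  12  12  13  12  12  12  12  12  12  12  12  12  52  52  52  52  52  52  52  52   .  16  15  15  13  12  12   0   0   0
  40  19  18  12  12  12  12  12  12  13  12  12  12  12  12  12  51  53  56  60  60  60  52  52   .  14  15  15  12  13  11   1   0   0
  38  18  17  12  12  12  12  12  12  12  12  12  12  13  12  12  51  53  60  60 
[... 725 characters left out ...]
 11   0   0   0
  26  68  68  44  12  12  12  12  12  12  12  11  12  12  12  12  12  12  16  51  51  51   .  15  15  15  15  15  12  12  11   0   0   0
  24  68  68  43  12  12  12  12  11  12  12  12  12  12  12  12  13  13  16  51  51  51   .  15  15  16  15  15  13  12  11   0   0   0
  22  68  69  39  12  12  12  12  12  12  12  12  12  12  12  12  12  13  15  50  51  50   .  16  15  15  15  15  12  11  11   1   0   0
  20  68  67  13  12  13  12  13  12  12  12  12  13  12  12  12  12  13  15  15   .   .  17  15  15  15  15  15  12  13  12   0   0   0
  18  18  18  12  12  12  12  12  12  12  12  12  12  12  12  12  12  12  15  15  15  16  16  15  15  15  15  15  12  13  11   1   0   0
```

View pics/r3.png

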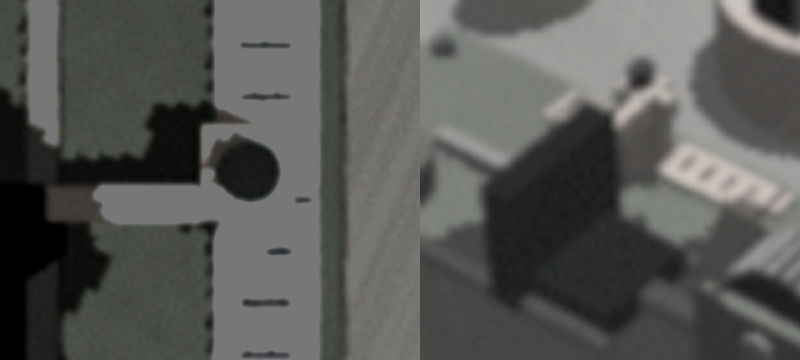

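Stretching contrast within the bright range to separate pointer, block and prong.

Run:
```python
from h import *
d=dict(np.load('w3.npz'))
im=(rect(d,x0=12,x1=52,y0=-85,y1=-40,s=12)/1.5).astype('float')
g=im.mean(-1);print(np.percentile(g,[50,80,90,95,99]))
a=np.clip((im-60)/100,0,1)*255; b=np.clip((im-135)/50,0,1)*255
out=np.hstack([a[:, :400],b[:, :400]]).astype('uint8')
cv2.imwrite('pics/r4.png',out[...,::-1]);print(out.shape)
Q=cloud(d).reshape(-1,3)
for x in (36,30.5,24.5):
  for y in (-45,-50,-55,-57,-62,-67):
    q=Q[(abs(Q[:,0]-x)<1.5)&(abs(Q[:,1]-y)<1.2)];print(x,y,np.median(q[:,2]).round(2),len(q),end=' | ')
  print()
```

```text
[160.88888889 170.         170.         170.         170.        ]
(480, 800, 3)
36 -45 12.32 12 | 36 -50 266.97 966 | 36 -55 52.79 15 | 36 -57 60.42 20 | 36 -62 61.14 19 | 36 -67 52.84 12 | 
30.5 -45 51.77 16 | 30.5 -50 51.51 15 | 30.5 -55 52.18 12 | 30.5 -57 52.77 12 | 30.5 -62 52.8 15 | 30.5 -67 52.42 16 | 
24.5 -45 12.41 12 | 24.5 -50 12.73 12 | 24.5 -55 11.91 12 | 24.5 -57 15.01 12 | 24.5 -62 51.42 16 | 24.5 -67 15.43 4 |
```

View pics/r4.png

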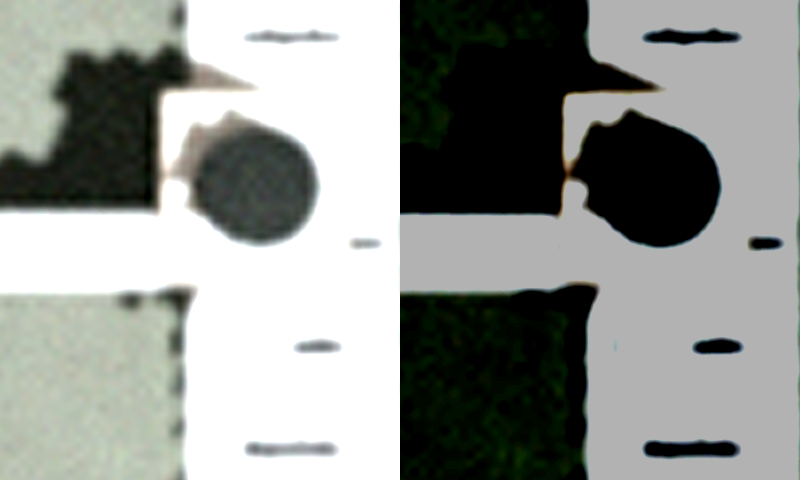

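```bash
sed -i "s/return np.clip(im\*1.5,0,255).astype('uint8')/return im/" h.py
python3 - <<'E'
from h import *
d=dict(np.load('w3.npz'))
g=rect(d,x0=17,x1=48,y0=-74,y1=-46,s=1).mean(-1).astype(int)
print('y   ',*[f'{y:3d}' for y in range(-46,-74,-1)])
for i,r in enumerate(g): print(f'{48-i:4d}',*[f'{v:3d}' for v in r])
E
```

```text
y    -46 -47 -48 -49 -50 -51 -52 -53 -54 -55 -56 -57 -58 -59 -60 -61 -62 -63 -64 -65 -66 -67 -68 -69 -70 -71 -72 -73
  48 121 119 128 125 107 119 128 121  86 108 182 223 221 222 216 212 214 201 194 210 209 207 205 218 222 222 221 172
  47  80  72  90  87  69  73  97  80  67  77 137 172 196 218 224 225 223 225 224 223 223 223 223 222 223 222 223 172
  46  73  70  68  69  71  68  67  68  67  73 101 118 128 158 189 214 221 222 223 222 224 221 222 222 223 222 222 174
  45  67  72  69  70  70  69  70  70  81  83 107 117 116 120 129 148 178 202 206 208 206 208 210 223 221 222 222 176
  44  69  72  72  72  68  68  68  84 172 186 186 190 183 175 185 188 187 194 198 201 201 198 199 211 220 222 223 179
  43  73  69  69  71  69  71  67  90 203 226 219 226 209 162 185 216 224 224 221 221 221 221 221 202 213 222 224 175
  42  73  70  74  72  71  68  68  85 201 217 169 177 159 119 120 136 176 202 218 222 222 223 224 203 213 223 224 174
  41  69  71  70  70  70  70  67  88 201 196 124 120 115 104  96  89  93 119 160 207 222 223 221 210 219 224 223 179
  40  70  69  67  73  69  73  65  85 202 159 11
[... 1943 characters left out ...]
 23 133 133 133 133 133 131 131 134 116  99 204 219 168 215 224 223 222 223 186 122 112 109 131 192 224 221 223 174
  22 129 131 133 133 134 129 134 134 128 126 200 220 187 219 222 222 223 222 222 219 223 224 221 224 222 222 224 178
  21 132 134 132 133 130 131 134 132 131 112 200 223 220 220 222 222 223 222 224 224 225 224 223 222 222 222 223 181
  20 133 134 134 134 134 133 132 136 125 104 198 223 223 222 223 223 222 222 221 222 221 222 222 222 223 223 219 172
  19 132 132 134 133 133 133 133 136 128 119 197 223 223 222 222 223 222 223 223 223 223 223 223 223 223 222 219 177
  18 134 133 133 131 132 132 133 131 133 131 199 225 223 223 222 223 222 222 224 222 222 222 222 223 222 222 220 177
```

Reading the grey values and depth together:
- The pointer spans x = 28–34 mm (centre 31).
- The mark block spans x = 28.5–44.5 mm.
- The mark's 6 mm blade is the prong at x ≈ 21.5–28, y ≈ −58.4…−64.4. That is right at the pointer's end (y ≈ −59).

So the jaw is past the blade. I'll roll back about 8 mm by dragging −17 mm.

Request:
drive_tool --series '[[[-0.016,-0.026,0],0,0],[[-0.032,-0.052,0],0,0],[[-0.032,-0.052,0.025],0,0],[[-0.032,-0.052,0.042],0,0],[[-0.032,-0.052,0.048],0,0],[[-0.032,-0.052,0.05],0,0],[[-0.032,-0.052,0.05],0,0],[[-0.035,-0.052,0.05],0,0],[[-0.039,-0.052,0.05],0,0],[[-0.043,-0.052,0.05],0,0],[[-0.047,-0.052,0.05],0,0],[[-0.049,-0.052,0.05],0,0],[[-0.049,-0.052,0.05],0,0],[[-0.049,-0.052,0.05],0,0]]'

```text
time_s: 9.5
position: [0.5106, -0.1252, 0.075]
tool_rot: [[-0.398, 0.917, 0.001], [0.917, 0.398, -0.001], [-0.002, 0.0, -1.0]]
ft_force: [-3.0, -2.5, 5.9]
grip_width: 0.0002
gripper_force: 2.8
```

Request:
drive_tool --series '[[[0,0,-0.025],0,0],[[0,0,-0.05],0,0],[[0.025,0.026,-0.05],0,0],[[0.049,0.052,-0.05],0,0],[[0.049,0.052,-0.05],0,0],[[0.049,0.052,-0.05],0,0],[[0.049,0.052,-0.05],0,0]]'

```text
time_s: 10.2
position: [0.5383, -0.0595, 0.1242]
tool_rot: [[-0.398, 0.918, -0.0], [0.918, 0.398, -0.0], [0.0, -0.0, -1.0]]
ft_force: [-0.6, -0.3, -0.9]
grip_width: 0.0001
gripper_force: 0.0
```

Run:
```python
from h import *
d=grab('wrist');print(G(-d['R'].T@d['t']).round(1))
np.savez('w4.npz',**{k:d[k] for k in('img','depth','R','t','K')})
g=rect(d,x0=14,x1=42,y0=-74,y1=-46,s=1).mean(-1).astype(int)
print('y   ',*[f'{y:3d}' for y in range(-46,-74,-1)])
for i,r in enumerate(g): print(f'{42-i:4d}',*[f'{v:3d}' for v in r])
f=rect(d,x0=10,x1=45,y0=-48,y1=-42,s=10).mean(-1).mean(1);e=np.where(f>180)[0];print('pointer x',45-e.min()/10,45-e.max()/10)
```

```text
[ 35.8 -50.  267.4]
y    -46 -47 -48 -49 -50 -51 -52 -53 -54 -55 -56 -57 -58 -59 -60 -61 -62 -63 -64 -65 -66 -67 -68 -69 -70 -71 -72 -73
  42  73  70  72  71  69  70  63 106 203 222 184 163 154 122 127 154 191 212 220 225 223 222 222 199 221 224 219 180
  41  72  67  70  71  69  70  67 105 205 207 137 116 113 105  94  84  98 114 158 202 222 223 221 190 220 223 220 180
  40  71  68  71  69  69  72  65 108 205 173 119 113  96  85  81  84  81  81  88 133 206 222 220 184 219 222 220 175
  39  66  71  69  71  72  70  66 110 188 132 113  91  82  85  83  84  84  85  81  87 158 219 222 182 218 223 220 176
  38  72  70  71  71  69  70  64 107 138 119 110  79  82  85  80  85  86  83  83  81 120 203 219 192 217 222 220 177
  37  68  69  68  70  72  71  65 110 165 152 101  79  84  84  85  83  85  86  86  83 100 184 221 197 221 223 222 178
  36  69  71  72  71  70  70  63 113 209 196 108  79  83  84  86  84  85  85  82  83 102 188 221 199 219 223 222 181
  35  71  70  72  69  69  69  65 111 210 197 116  78  88  82  88  84  86  85  86  81 119 204 222 198 216 223 223 176
  34  94  74  68  71  71  7
[... 1632 characters left out ...]
165 169 171 169 162 150 204 224 222 222 223 223 222 222 222 221 223 222 223 222 221 223 222 173
  19 129 132 132 131 131 131 128 132 117 117 196 225 222 223 223 222 222 223 223 222 224 222 223 222 222 224 224 176
  18 134 134 133 134 133 133 132 136 131 133 198 225 222 222 223 222 221 223 222 223 223 222 222 223 223 223 223 180
  17 134 134 136 132 133 133 134 133 133 126 194 225 223 223 223 224 223 222 223 224 222 223 223 224 222 223 222 180
  16 136 133 135 134 135 133 134 136 129 107 194 225 222 223 225 224 224 224 225 226 224 225 226 223 223 224 224 179
  15 133 135 133 136 134 133 134 134 133 129 196 225 222 223 187 147 148 146 146 148 150 147 156 204 223 222 223 178
pointer x 26.2 20.2
```

Run:
```python
from h import *
for f in ('w3','w4'):
    d=dict(np.load(f+'.npz'))
    t=dict(d);t['img']=np.repeat(cloud(d)[...,2:].astype(np.float32),3,2)
    # nearest sampling of height in the z=51 plane grid, 0.7 mm
    r=cv2.remap
    cv2.remap=lambda i,u,v,m:r(i,u,v,cv2.INTER_NEAREST)
    z=rect(t,x0=17,x1=32,y0=-68,y1=-54,s=1/.7)[...,0];cv2.remap=r
    print(f,'y from -54 step -.7')
    for i,row in enumerate(z): print(f'{32-.7*i:5.1f}',*[f'{int(round(v)):2d}' for v in row])
```

```text
w3 y from -54 step -.7
 32.0 52 53 53 52 52 52 53 60 61 61 61 60 61 61 62 60 52 52 53 52
 31.3 52 52 52 53 53 54 52 52 53 52 62 61 60 61 53 53 52 52 50 53
 30.6 52 52 52 53 53 52 53 53 53 53 53 52 52 53 53 51 53 52 52 54
 29.9 51 53 53 53 53 52 53 53 52 53 53 52 53 53 52 53 53 53 53 53
 29.2 54 53 52 53 54 52 53 52 53 54 53 53 52 53 51 53 52 53 52 52
 28.5 53 53 53 52 52 53 52 53 53 53 52 54 52 52 52 52 15 15 15 15
 27.8 13 12 11 15 17 52 52 52 50 50 52 52 51 53 51 51 16 14 16 16
 27.1 12 12 12 15 16 17 52 53 51 52 52 51 51 52 51 51 14 16 15 15
 26.4 13 12 13 16 15 15 50 51 52 51 52 51 51 51 52 51 16 15 15 15
 25.7 12 13 12 16 15 15 51 52 52 53 52 51 51 51 51 52 15 15 16 16
 25.0 14 12 13 17 17 14 51 52 52 52 52 52 51 51 53 51 15 15 14 16
 24.3 13 12 14 15 15 15 52 52 52 51 51 51 51 53 52 51 16 17 15 15
 23.6 12 13 13 15 15 15 51 51 51 51 52 52 52 51 51 52 17 17 16 16
 22.9 12 13 12 16 15 16 51 51 50 52 53 51 51 51 52 17 15 17 15 16
 22.2 13 14 13 15 14 15 52 50 53 51 52 52 52 52 52 15 15 15 16 16
 21.5 14 11 12 16 14 17 51 52 51 51 51 51 51 51 51 17 14 16 14 16
 20.8 13 14 13 15 16 
[... 1154 characters left out ...]
52 52 51 52 51 52 51 51 16 15 15 16 15
 23.6 50 51 52 51 267 51 52 51 52 51 52 51 50 51 51 16 17 15 15 16
 22.9 52 52 50 50 52 52 52 51 53 51 52 51 52 52 53 16 15 16 16 16
 22.2 51 267 51 52 53 52 51 52 52 51 51 51 52 51 52 16 17 17 16 14
 21.5 50 52 52 51 51 51 52 52 52 52 52 52 52 51 52 16 16 16 15 16
 20.8 51 52 51 51 52 52 51 15 15 16 15 15 15 17 15 16 16 16 16 16
 20.1 52 53 51 51 52 51 51 15 15 16 16 15 15 16 15 16 15 14 16 14
 19.4 13 12 11 16 16 16 16 17 15 17 16 16 16 16 14 16 15 16 16 17
 18.7 12 14 12 15 16 17 16 16 16 15 15 15 16 15 16 15 15 16 16 16
 18.0 12 13 12 15 16 15 15 17 15 15 15 16 15 17 17 15 16 16 15 16
 17.3 12 12 14 15 16 15 15 15 16 16 16 16 15 15 15 17 15 16 15 14
```

The pointer (x = 20.2–26.2, centre 23.2 mm) now stands end to end with the mark's blade (x = 21.2–28, starting right at the pointer tip at y ≈ −58.5). The hand is clear, 50 mm above the gauge, so I'm handing in.

```bash
python3 -c "
from rig import env
print(env.close_job())"
```

```text
the job is handed in; nothing more can be done
None
```

I rolled the jaw by the wheel and handed the job in; no verdict came back. The pointer centre reads x ≈ 23.2 mm against the prong I took as the mark's blade (x ≈ 21–28 mm). That prong points along −x and its block lies partly in the pointer's path, unlike the description, so the mark's reference x is my inference. I first overshot by about 8 mm, with the pointer overlapping the block in the images, then rolled back; the hand ended clear of the gauge, and I did not re-check the loose things.

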